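# Pack the relay kit case in layers

### The arm

A 6-joint arm with a two-finger parallel gripper is mounted at the origin on the work surface. World frame = base frame: x ahead of the robot, y to its left, z up, the work surface at z = 0. Lengths are in mm, angles in rad, forces in N, time in s.
With the tool pointing down it reaches from about 350 to 875 mm from the base axis. Payload 4.2 kg.
Tool frame: the origin (TCP) lies between the finger pads; the fingertips stand 17 mm ahead of it and the grasp point (between the pads) lies 2 mm behind it; z points along the fingers, y is the line along which they close (so a half turn about z gives the same grasp; the last joint's range is limited). The gripper opens to 85 mm and grips with 20 to 120 N. Pads are 22 mm wide; open, the fingers measure 114 mm over their backs; the gripper's body (76 mm by 85 mm) begins 54 mm behind the grasp point. The pads swing forward as they close: fully open they stand 13 mm farther back than shut.
Start: joints at [1.534, 0.385, 0.008, 0, -1.194, -0.259], TCP at [182.158, 597.844, 212.612] pointing down, gripper open.
Joint ranges: [-3.14, 3.14], [-1.21, 2.06], [-1.07, 1.41], [-3.16, 2.05], [-2.99, -0.16], [-3.1, 3.1]. Speed limits (rad/s): [2.79, 2.79, 3.14, 3.14, 3.14, 3.14].

### API

Orientations are given as a unit quaternion [x, y, z, w].
In Python, from bench import arm gives the robot as it stands.
- The arm moves only by the shell command python3 jog.py [OPENING], which reads ROWS from standard input. ROWS is a JSON object whose key "segments" holds a list of rows, 1 to 10 of them, each of 6 numbers: dx, dy, dz in units of 100 mm, then a rotation vector rx, ry, rz in units of 0.25 rad; each row is the pose to reach, as a shift and turn from the pose commanded when the command began, along the tool's axes at that moment; what a row does not reach only later rows make up. A row lasts 1/10 s, in which the tool goes at most 50 mm and 0.15 rad, less where a joint would pass 70% of its speed; a pose out of reach is approached as far as the arm can. OPENING is the finger opening in mm, set as the command begins (- or left out keeps the last). The fingers move at their own pace and stop on an object; the grip force is fixed at half the most. Time passes only in rows, so rows that do not move let the fingers close. It prints the time, the measured TCP pose, the force, the opening and the grip force at its end. Input that does not fit is refused with a message, and nothing moves.
- arm.read_state(): the state, without advancing time (a new reading comes with each control period).
- arm.get_image(name): name is "scene" or "top"; returns the picture (400x640x3 uint8, blue, green, red); there is no depth.
- arm.get_calibration(name): a dict with "K" (3x3 intrinsics, pixels), "rvec" (rotation vector, rad) and "tvec" (3), from world to camera coordinates, as OpenCV has them. Camera axes: x right, y down, z forward; pixel columns grow to the right and rows downward; lengths in mm; the calibration is good to about 2 mm. A picture is of the moment at which its call begins. get_calibration takes no time and is no camera call.
- arm.job_done(): hands the job in; it is judged then, once.
The state is a dict: "clock": time; "joints": joint angles; "joint_vel": joint speeds; "joint_efforts": joint torques, N m; "position": TCP position; "ee_rot": TCP orientation; "contact_force": force on the tool from outside, world axes, zero at the start; "wrist_torque": the same for the moment, N m; "gripper_width": finger opening in mm; "grasp_force": force on a finger pad.
Only numpy, scipy, OpenCV 4.12 (cv2) and the standard library are available. Lean on these libraries where they do the work, as an engineer would, in place of code of your own. Each camera call takes 0.05 s, during which the arm holds its last target. There are 200 camera calls.

### The job

Pack the kit case in layers, heavy below and glass on top: lay the relay, the right way up, on the case floor in the open bay next to the grey terminal strip, then slide the steel divider tray across over it to that end of the case until the spring catch snaps out behind it. Only once the tray is locked, set the amber glass lens upright in the tray, gently, without dropping it; leave the knob and the brass standoffs where they lie.

Things in the scene. Friction and masses are not known exactly. Their poses are not given: they have to be found in the camera images.
- kit_case: Open sheet-steel case, fixed, outer 176 (x) x 376 (y, long) x 102 mm high, walls and floor 4 mm. Origin: centre of the underside; x away from the robot at yaw 0. Runners stand 12 mm in from both long walls over the whole length, tops at z 66 mm; 144 mm clear between them. At first the tray covers the +y half; the -y half is the open bay.
- tray: Loose divider tray of 3 mm sheet, 162 (x) x 150 (y) x 28 mm high, open on top, 0.4-0.65 kg. Origin: centre of the underside; axes as the case's. Lies on the runners (case z 66 mm), 3 mm side play, slides along case y from about +100 mm to home at -109 mm (end wall). A few N push it, about 5 N more past the catch; push from inside on its -y wall.
- catch (a joint): Leaf-spring catch in a window of the case's near (-x) long wall at the tray's height; radians: 0 = sprung out into the case, about 0.15 to 0.3 = pressed back by the tray sliding past. It springs back to 0 behind the tray's +y wall once the tray is within about 4 mm of home, and holds it there with up to 6 mm of play.
- catch_tip (a point): Free end of the leaf catch, 46 mm from its pivot; when out it stands about 12 mm inside the wall at case y = -28 mm, z = 82 mm (the leaf is 17 mm high).
- bay (a point): A point on the case floor (case z 4 mm) in the open bay, at case x 0, y -76 mm: room for the relay here, lying along case x, between the strip and the tray at its start.
- relay: Plug-in auxiliary relay, grey cover on a black base with brass blades, a plain block 110 (x) x 50 (y) x 54 mm (z), lying on the bench, 0.3 to 0.65 kg. Origin: centre of its underside, z up. Under the tray there are 62 mm of height.
- lens: Amber glass indicator lens, round, 60 mm diameter, straight-sided to 28 mm, domed to 41 mm, thin brass rim at its foot, about 0.14 kg, fragile. Origin: centre of its underside, z up.
- strip: Grey plastic terminal strip, 120 (x) x 34 (y) x 28 mm, already packed: loose on the case floor across the -y end of the open bay, centre at about case y = -160 mm. Origin: centre of its underside.
- knob: Black knurled knob, 62 mm diameter, 37 mm high, standing on the bench among the things; a bystander. Origin: centre of its underside.
- standoff_a: Brass hex standoff, 80 mm long along its x, 18 mm across flats, lying on the bench towards the back; a bystander. Origin: middle of its underside. (Not listed: a bench vise 150 mm high with a bracket to 215 mm stands at the right edge of the bench, 100 mm or more beyond the case's -y end.)
- standoff_b: Its twin, lying on the bench at the left; a bystander.
- carton: Small carton 100 x 70 x 50 mm on the case floor under the tray's starting place, at about case y = +100 mm; already packed, nothing to do. Origin: centre of its underside.

How it is judged (in metres and radians):
On the way, in this order (a step that is already met when the one before it is completed fails the run):
1. the relay lies on the case floor in the bay, the right way up and let go, before the tray is slid over it (x of relay in the frame of kit_case between -0.06 and 0.06 m and y of relay in the frame of kit_case between -0.165 and -0.035 m and z of relay in the frame of kit_case below 0.012 m and angle between relay's own z axis and vertical below 0.12 rad and contact force between the fingers and relay below 0.2 N and linear speed of relay below 0.03 m/s and y of tray in the frame of kit_case above 0.06 m), for 0.2 s.
2. the tray is slid home over the relay and the spring catch has snapped out behind it (x of relay in the frame of kit_case between -0.06 and 0.06 m and y of relay in the frame of kit_case between -0.165 and -0.035 m and z of relay in the frame of kit_case below 0.012 m and angle between relay's own z axis and vertical below 0.12 rad and y of tray in the frame of kit_case below -0.101 m and value of joint catch below 0.08 rad and z of tray in the frame of kit_case below 0.071 m and angle between tray's own z axis and vertical below 0.05 rad), for 0.2 s.
3. the lens stands upright in the tray, let go (y of tray in the frame of kit_case below -0.101 m and value of joint catch below 0.08 rad and z of tray in the frame of kit_case below 0.071 m and angle between tray's own z axis and vertical below 0.05 rad and x of lens in the frame of tray between -0.06 and 0.06 m and y of lens in the frame of tray between -0.06 and 0.06 m and z of lens in the frame of tray between -0.002 and 0.01 m and angle between lens's own z axis and vertical below 0.1 rad and contact force between the fingers and lens below 0.2 N and linear speed of lens below 0.03 m/s), for 0.2 s.
At the end, for the whole second after the job is handed in: Relay flat (7 degrees) on the case floor under the tray, 35 to 165 mm from the case's middle towards -y, within 60 mm of its centreline; tray on its runners within 8 mm of home, catch out (under 0.08 rad); lens upright (6 degrees) on the tray floor within 60 mm of its centre on each axis; at rest (all of step 2 and x of lens in the frame of tray between -0.06 and 0.06 m and y of lens in the frame of tray between -0.06 and 0.06 m and z of lens in the frame of tray between -0.002 and 0.01 m and angle between lens's own z axis and vertical below 0.1 rad and linear speed of each of lens, tray, relay below 0.02 m/s); the robot touches nothing.
It fails at once if the lens knocked over or tipped by more than 40 degrees (angle between lens's own z axis and vertical above 0.7 rad).
It fails at once if the lens let fall (over 0.45 m/s while not held, a drop of about 10 mm) (linear speed of lens above 0.45 m/s and contact force between the fingers and lens below 0.1 N).
It fails at once if the lens banged on the tray, the case or the relay (over 80 N) (contact force between lens and tray above 80 N or contact force between lens and kit_case above 80 N or contact force between lens and relay above 80 N).
It fails at once if the knob or a standoff moved by more than 30 mm (distance of any of knob, standoff_a, standoff_b from where it was at the start of the episode above 0.03 m).
It also fails if it takes over 64 s, if anything falls off the work surface, if the arm or the gripper's body presses on something with over 40 N, if the wrist force passes 120 N, or if a joint passes its speed limit or range.

## Working session

There is one attempt and no reset: what is moved stays moved. The work goes in short steps, Python scripts to look and compute and a shell command to move; the robot and the scene stay as the last step left them, time stands still between calls to the robot, and variables do not carry over. Pictures are saved under pics/ and viewed, at most 10 in all, crops included, and the job is handed in when it is done.

```bash
ls; mkdir -p pics
python3 - <<'E'
from bench import arm
import cv2
for n in("scene","top"):
    cv2.imwrite(f"pics/{n}0.png",arm.get_image(n)); print(arm.get_calibration(n))
print(arm.read_state())
E
```

```text
bench.py
jog.py
pics
{'K': array([[364.9153671 ,   0.        , 316.34832498],
       [  0.        , 364.9153671 , 197.36432027],
       [  0.        ,   0.        ,   1.        ]]), 'rvec': array([ 1.70335678,  2.04807471, -0.65229209]), 'tvec': array([  11.77015143, -412.2473355 , 1392.35393731])}
{'K': array([[409.94963811,   0.        , 321.77956452],
       [  0.        , 409.94963811, 203.92454329],
       [  0.        ,   0.        ,   1.        ]]), 'rvec': array([ 2.17080088, -2.17164151,  0.13329592]), 'tvec': array([ 83.04451444, 574.76572252, 973.74555322])}
{'clock': 0.1, 'joints': array([ 1.53363208e+00,  3.85440988e-01,  6.78744239e-03, -4.31226015e-04,
       -1.19399545e+00, -2.58583653e-01]), 'joint_vel': array([ 0.00216463, -0.00108882,  0.00411556,  0.00340113, -0.0009867 ,
        0.00104896]), 'joint_efforts': array([-1.95497073e-04, -3.93318415e+01,  1.88929939e+01,  4.19788465e+00,
       -2.53616679e-03,  3.14061502e-06]), 'position': array([181.99351423, 597.34398956, 211.66467486]), 'ee_rot': array([ 9.89074393e-01, -1.47414204e-01, -9.68414198e-05,  9.42807715e-04]), 'contact_force': array([-0.08353527, -0.40267238, -0.41444614]), 'wrist_torque': array([ 0.00665631,  0.00236355, -0.01399054]), 'grasp_force': 0.0, 'gripper_width': 85.2687397020263}
```

View pics/scene0.png

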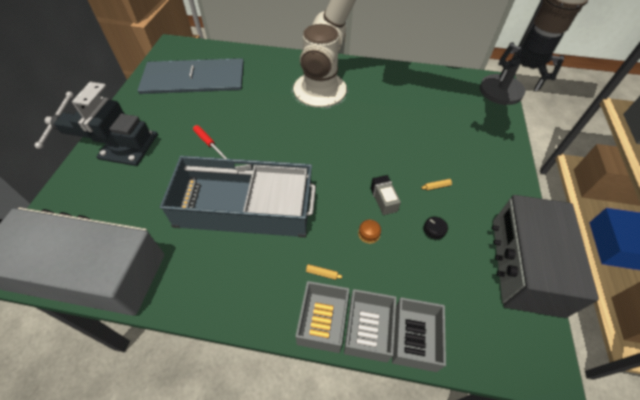

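View pics/top0.png

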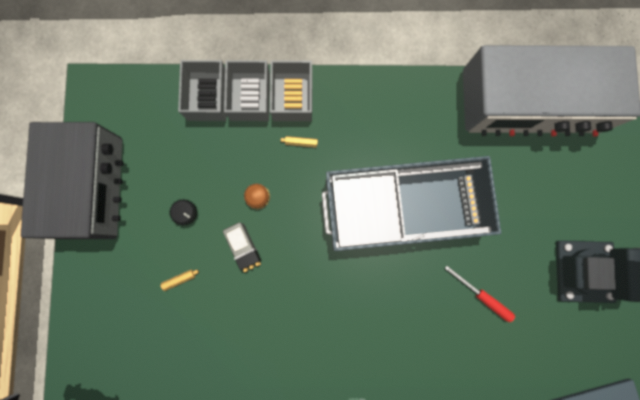

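Both views show the case (top ≈ (330–497, 160–250)) with the tray at its left (+y) end, relay at (243,247), lens (257,196), knob (183,212), standoffs (179,280) and (300,142). I'll zoom in for corners.

Run:
```python
import cv2,numpy as np
t=cv2.imread("pics/top0.png")
a=cv2.resize(t[150:260,315:510],None,fx=4,fy=4,interpolation=cv2.INTER_CUBIC)[:, :780]
b=cv2.resize(t[175:283,215:280],None,fx=5,fy=5,interpolation=cv2.INTER_CUBIC)
cv2.imwrite("pics/a.png",a)
s=cv2.imread("pics/scene0.png")
c=cv2.resize(s[165:250,345:415],None,fx=5,fy=5,interpolation=cv2.INTER_CUBIC)
h=max(b.shape[0],c.shape[0]);o=np.zeros((h,b.shape[1]+c.shape[1]+10,3),np.uint8)
o[:b.shape[0],:b.shape[1]]=b;o[:c.shape[0],b.shape[1]+10:]=c
cv2.imwrite("pics/b.png",o);print(o.shape)
```

```text
(540, 685, 3)
```

View pics/a.png

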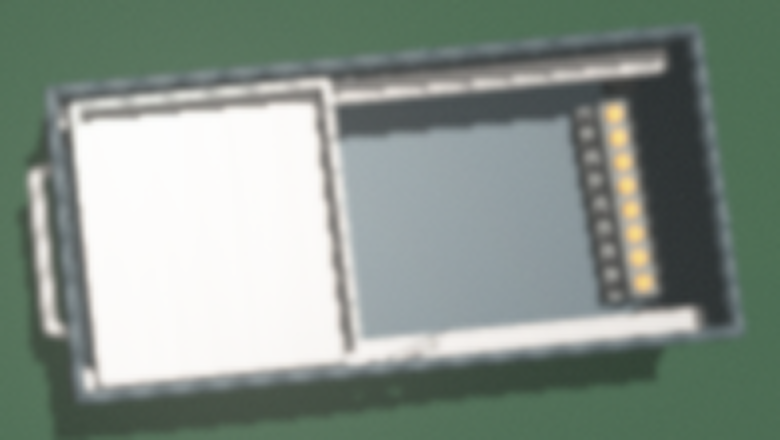

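View pics/b.png

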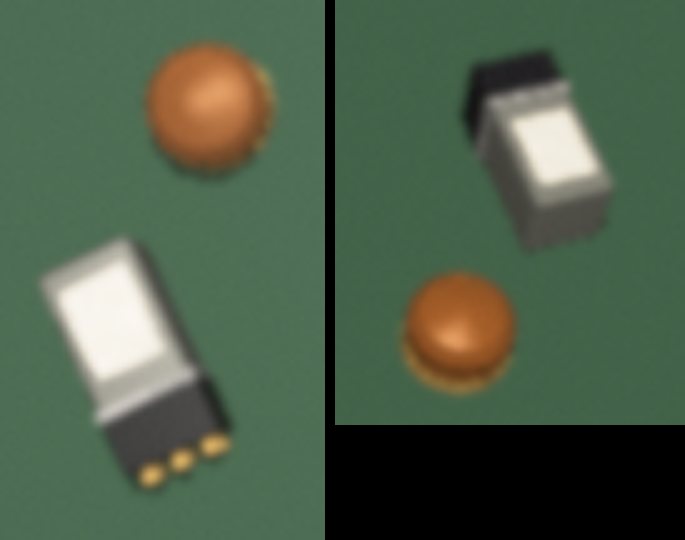

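The crops show case rim corners at top-image (327.5,172.5), (490,157.5), (500.5,232.5), (335.5,250); tray -y wall at ~(396–403); relay top face from (223,231.6)/(240.4,222.6) down to the blades end (242,272)/(261,262), label up; lens at (256.8,196.6) in top and (437,231) in scene.

```bash
cat > h.py <<'E'
import numpy as np,cv2
from bench import arm
def ray(n,uv):
    c=arm.get_calibration(n);R=cv2.Rodrigues(c["rvec"])[0]
    d=np.linalg.inv(c["K"])@[uv[0],uv[1],1]
    return -R.T@c["tvec"], R.T@d
def at(n,uv,z):
    o,d=ray(n,uv); return (o+d*(z-o[2])/d[2]).round(1)
def proj(n,p):
    c=arm.get_calibration(n);return cv2.projectPoints(np.float64(p).reshape(-1,3),c["rvec"],c["tvec"],c["K"],None)[0][:,0].round(1)
E
python3 - <<'E'
from h import *
C=np.array([at("top",p,102)for p in[(327.5,172.5),(490,157.5),(500.5,232.5),(335.5,250)]]);print("case",C,C.mean(0))
for i in range(4):
    d=C[(i+1)%4]-C[i];print(np.linalg.norm(d),np.degrees(np.arctan2(d[1],d[0])))
f=lambda x,y:(x/4+315,y/4+150)
print("tray -y wall top z94",at("top",f(325,85),94),at("top",f(350,350),94))
print("tray +y",at("top",f(72,108),94),at("top",f(98,388),94))
print("strip",[at("top",f(*p),32) for p in[(570,120),(620,100),(655,292),(600,305)]])
g=lambda x,y:(x/5+215,y/5+175)
print("relay",[at("top",g(*p),54) for p in[(40,283),(127,238),(195,372),(97,418),(215,440),(135,485)]])
k=lambda x,y:((x-335)/5+345,y/5+165)
print("relay scene z54",[at("scene",k(*p),54) for p in[(490,100),(568,88),(612,187),(536,208),(470,65),(548,50)]])
print("lens",at("top",g(209,108),20),at("top",g(209,108),28),at("scene",k(460,332),20),at("scene",k(460,332),15))
print("knob",at("top",(183,212),25),at("scene",(435,228),25),"stand",at("top",(179,280),9),at("top",(300,142),9))
print("bladed base z20", [at("top",p,20) for p in [(242,272.6),(261,262)]])
E
```

```text
case [[ 639.6   70.5  102. ]
 [ 675.4 -306.3  102. ]
 [ 501.8 -322.3  102. ]
 [ 462.7   53.   102. ]] [ 569.875 -126.275  102.   ]
378.49686920765936 -84.57258470680529
174.33576798809816 -174.7341596882209
377.33128680245954 95.94780697644713
177.76349456511034 5.649657262867527
tray -y wall top z94 [644.3 -89.4  94. ] [ 490.9 -100.4   94. ]
tray +y [630.5  57.6  94. ] [469.5  43.5  94. ]
strip [array([ 634.4, -253.2,   32. ]), array([ 647. , -284.8,   32. ]), array([ 527.8, -301.4,   32. ]), array([ 519.9, -267.3,   32. ])]
relay [array([506.2, 317.2,  54. ]), array([527.6, 276.6,  54. ]), array([464.2, 243.2,  54. ]), array([442.8, 288.9,  54. ]), array([432.4, 233.3,  54. ]), array([411.6, 270.4,  54. ])]
relay scene z54 [array([463.9, 248.4,  54. ]), array([446.7, 292.4,  54. ]), array([512.8, 321. ,  54. ]), array([535. , 280.1,  54. ]), array([440.2, 234.6,  54. ]), array([420.2, 279. ,  54. ])]
lens [594.2 243.7  20. ] [593.2 242.5  28. ] [601.5 248.5  20. ] [598.4 248.8  15. ]
knob [555.4 422.7  25. ] [560.6 423.8  25. ] stand [390.1 431.7   9. ] [735.8 137.8   9. ]
bladed base z20 [array([408.3, 276.5,  20. ]), array([433.7, 230.8,  20. ])]
```

```bash
cat >> h.py <<'E'
from scipy.spatial.transform import Rotation as Rn
def go(x,y,z,yaw):
    "shift+turn in tool axes from here to world TCP x,y,z, tool down, tool x at yaw deg"
    s=arm.read_state();R=Rn.from_quat(s["ee_rot"])
    c,n=np.cos(np.radians(yaw)),np.sin(np.radians(yaw))
    T=Rn.from_matrix([[c,n,0],[n,-c,0],[0,0,-1]])
    print("at",s["position"].round(1),"d",R.inv().apply(np.array([x,y,z])-s["position"]).round(1),"rv",(R.inv()*T).as_rotvec().round(3))
E
python3 -c "
from h import *
go(475,276.5,150,25.5)"
```

```text
at [182.  597.3 211.7] d [373.8 221.3  62.1] rv [ 0.002  0.001 -0.741]
```
x: at z... Go. 10 rows.

The manual's scale: shifts go in units of 100 mm and turns go in units of 0.25 rad. Converting my numbers, 374 mm is 3.74, 340 mm is 3.4, -0.741 rad is -2.964.

```bash
echo '{"segments":[[0.3, 0.18, 0, 0, 0, -0.24], [0.75, 0.44, 0.05, 0, 0, -0.6], [1.2, 0.7, 0.15, 0, 0, -0.96], [1.65, 0.97, 0.25, 0, 0, -1.32], [2.1, 1.24, 0.35, 0, 0, -1.68], [2.55, 1.5, 0.45, 0, 0, -2.04], [3, 1.77, 0.55, 0, 0, -2.4], [3.4, 2.01, 0.62, 0, 0, -2.72], [3.74, 2.21, 0.62, 0, 0, -2.964], [3.74, 2.21, 0.62, 0, 0, -2.964]]}' | python3 jog.py 85
echo '{"segments":[[0, 0, 0, 0, 0, 0], [0, 0, 0, 0, 0, 0], [0, 0, 0, 0, 0, 0]]}' | python3 jog.py
python3 -c "
from h import *
cv2.imwrite('pics/c.png',cv2.resize(np.hstack([arm.get_image('top')[130:330,150:350],arm.get_image('scene')[120:320,300:500]]),None,fx=2,fy=2,interpolation=cv2.INTER_CUBIC))
go(475,276.5,150,25.5)
print(arm.read_state()['joints'])"
```

```text
clock: 1.1
position: [477.5, 273.2, 149.5]
ee_rot: [0.976, 0.218, -0.001, 0.001]
contact_force: [-0.3, -0.7, 0.1]
gripper_width: 85.0
grasp_force: 0.0
clock: 1.4
position: [474.8, 278.5, 150.7]
ee_rot: [0.975, 0.222, 0.0, -0.0]
contact_force: [-0.1, -0.1, -0.2]
gripper_width: 84.9
grasp_force: 0.0
at [474.8 278.6 150.8] d [-0.7  2.   0.8] rv [-0.    -0.     0.002]
[ 8.25099627e-01  3.12525979e-01 -2.66818148e-01 -7.37621869e-05
 -9.91078259e-01  1.19301601e+00]
```

View pics/c.png

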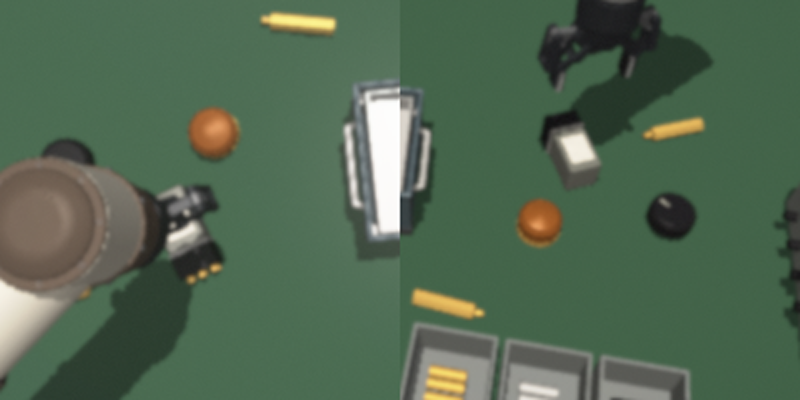

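Relay lies squarely between the fingers' line in both views; lens is clear. Descend and grip.

Scaled: 118 mm is 1.18, 30 mm is 0.3.

```bash
echo '{"segments":[[0, 0.02, 0.3, 0, 0, 0], [0, 0.02, 0.65, 0, 0, 0], [0, 0.02, 0.95, 0, 0, 0], [0, 0.02, 1.14, 0, 0, 0], [0, 0.02, 1.18, 0, 0, 0], [0, 0.02, 1.18, 0, 0, 0]]}' | python3 jog.py
echo '{"segments":[[0, 0, 0, 0, 0, 0], [0, 0, 0, 0, 0, 0], [0, 0, 0, 0, 0, 0], [0, 0, 0, 0, 0, 0], [0, 0, 0, 0, 0, 0], [0, 0, 0, 0, 0, 0], [0, 0, 0, 0, 0, 0], [0, 0, 0, 0, 0, 0]]}' | python3 jog.py 20
```

```text
clock: 2.1
position: [476.0, 276.2, 32.5]
ee_rot: [0.975, 0.221, -0.0, 0.0]
contact_force: [-0.1, -0.0, 0.0]
gripper_width: 85.3
grasp_force: 0.0
clock: 2.9
position: [478.4, 276.8, 35.5]
ee_rot: [0.975, 0.221, 0.003, -0.001]
contact_force: [-0.4, -1.1, 8.8]
gripper_width: 20.1
grasp_force: 4.7
```

```bash
python3 -c "
from h import *
cv2.imwrite('pics/d.png',cv2.resize(np.hstack([arm.get_image('top')[200:290,210:300],arm.get_image('scene')[150:240,340:430]]),None,fx=4.4,fy=4.4,interpolation=cv2.INTER_CUBIC))
print(arm.read_state())"
```

```text
{'clock': 3.0, 'joints': array([ 0.81878269,  0.45466924, -0.39372195,  0.00216794, -0.71693976,
        1.19683149]), 'joint_vel': array([-3.32986028e-05,  6.20475410e-04, -1.27142190e-03,  9.30839747e-05,
       -5.60767337e-04, -9.46007172e-04]), 'joint_efforts': array([ 4.34324602e-01, -3.24042535e+01,  1.13315660e+01,  1.96496531e+00,
        2.72329934e-01,  1.20895038e-03]), 'position': array([478.37436357, 276.8417093 ,  35.50204557]), 'ee_rot': array([ 9.75184895e-01,  2.21373988e-01,  2.66225033e-03, -9.43650324e-04]), 'contact_force': array([-0.16012994, -0.90167069,  9.47720181]), 'wrist_torque': array([-0.37217146,  0.03853885, -0.04141844]), 'grasp_force': 4.681533148395829, 'gripper_width': 19.84504262348543}
```

View pics/d.png

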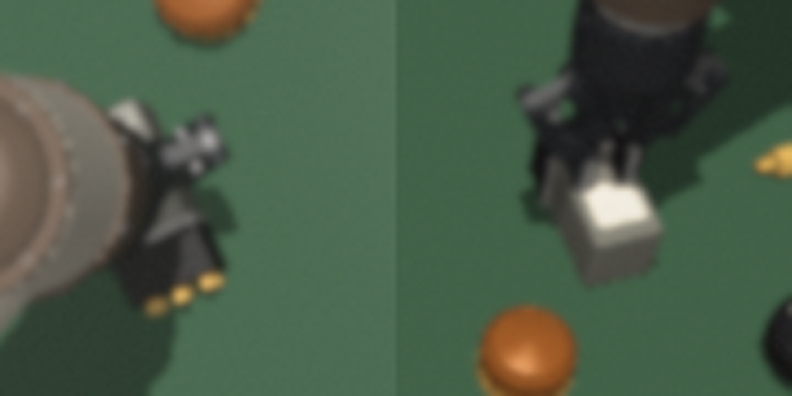

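The picture shows the relay unmoved (blades still at the same pixels) and the finger tips at (600,165),(628,160) apparently over/within its label end; I'll check this by projection.

Run:
```python
from h import *
s=arm.read_state();R=Rn.from_quat(s["ee_rot"]);p=s["position"]
for n,o,x0 in(("scene",(340,150),396),("top",(210,200),0)):
    for w in(10,25,43,57):
        for z in (-40,-2,17):
            q=proj(n,[p+R.apply([0,w*k,z]) for k in(1,-1)])
            print(n,w,z,((q-o)*4.4+[x0,0]).round().tolist())
    c=np.cos(np.radians(25.5));d=np.sin(np.radians(25.5))
    q=proj(n,[[475+a*c-b*d,276.5+a*d+b*c,h] for h in(54,0) for a,b in((55,25),(55,-25),(-55,-25),(-55,25))])
    print("relay",((q-o)*4.4+[x0,0]).round().tolist())
```

```text
scene 10 -40 [[587.0, 161.0], [616.0, 154.0]]
scene 10 -2 [[578.0, 196.0], [606.0, 190.0]]
scene 10 17 [[574.0, 213.0], [601.0, 206.0]]
scene 25 -40 [[565.0, 165.0], [638.0, 149.0]]
scene 25 -2 [[557.0, 201.0], [627.0, 185.0]]
scene 25 17 [[553.0, 217.0], [623.0, 202.0]]
scene 43 -40 [[538.0, 171.0], [664.0, 144.0]]
scene 43 -2 [[531.0, 206.0], [653.0, 179.0]]
scene 43 17 [[527.0, 223.0], [647.0, 196.0]]
scene 57 -40 [[517.0, 176.0], [684.0, 139.0]]
scene 57 -2 [[510.0, 211.0], [672.0, 175.0]]
scene 57 17 [[507.0, 227.0], [667.0, 192.0]]
relay [[664.0, 232.0], [591.0, 249.0], [531.0, 117.0], [601.0, 103.0], [649.0, 279.0], [578.0, 295.0], [521.0, 166.0], [588.0, 152.0]]
top 10 -40 [[141.0, 183.0], [106.0, 199.0]]
top 10 -2 [[154.0, 183.0], [120.0, 199.0]]
top 10 17 [[159.0, 184.0], [127.0, 199.0]]
top 25 -40 [[167.0, 170.0], [81.0, 212.0]]
top 25 -2 [[179.0, 172.0], [95.0, 211.0]]
top 25 17 [[184.0, 172.0], [102.0, 211.0]]
top 43 -40 [[198.0, 155.0], [49.0, 227.0]]
top 43 -2 [[209.0, 157.0], [65.0, 226.0]]
top 43 17 [[213.0, 158.0], [73.0, 225.0]]
top 57 -40 [[223.0, 144.0], [25.0, 238.0]]
top 57 -2 [[232.0, 146.0], [41.0, 237.0]]
top 57 17 [[236.0, 147.0], [49.0, 236.0]]
relay [[48.0, 125.0], [132.0, 85.0], [217.0, 270.0], [132.0, 311.0], [70.0, 129.0], [150.0, 92.0], [230.0, 268.0], [150.0, 306.0]]
```

Fingers are at about ±25 mm (on the relay's sides) but likely folded in because the hold is too deep. Reopen, go higher, and grip again.

Scaled: -12 mm is -0.12, -7 mm is -0.07.

```bash
echo '{"segments":[[0, 0, 0, 0, 0, 0], [0, 0, 0, 0, 0, 0], [0, 0, 0, 0, 0, 0], [0, 0, 0, 0, 0, 0], [0, 0, 0, 0, 0, 0]]}' | python3 jog.py 85
echo '{"segments":[[0, 0, -0.07, 0, 0, 0], [0, 0, -0.12, 0, 0, 0], [0, 0, -0.12, 0, 0, 0]]}' | python3 jog.py
echo '{"segments":[[0, 0, 0, 0, 0, 0], [0, 0, 0, 0, 0, 0], [0, 0, 0, 0, 0, 0], [0, 0, 0, 0, 0, 0]]}' | python3 jog.py 30
echo '{"segments":[[0, 0, 0, 0, 0, 0], [0, 0, 0, 0, 0, 0], [0, 0, 0, 0, 0, 0]]}' | python3 jog.py
```

```text
clock: 3.5
position: [476.2, 275.4, 32.4]
ee_rot: [0.975, 0.221, -0.0, 0.0]
contact_force: [0.0, 0.2, 0.6]
gripper_width: 85.1
grasp_force: 0.0
clock: 3.8
position: [477.0, 276.2, 45.8]
ee_rot: [0.975, 0.221, 0.001, -0.001]
contact_force: [0.1, 0.4, 0.4]
gripper_width: 85.3
grasp_force: 0.0
clock: 4.2
position: [476.3, 275.5, 44.4]
ee_rot: [0.975, 0.221, -0.0, 0.0]
contact_force: [-0.7, 0.9, 0.7]
gripper_width: 30.2
grasp_force: 0.0
clock: 4.5
position: [476.3, 275.6, 44.6]
ee_rot: [0.975, 0.221, -0.0, 0.0]
contact_force: [-0.3, 0.1, -0.3]
gripper_width: 30.3
grasp_force: 0.0
```

Run:
```python
from h import *
s=arm.read_state();R=Rn.from_quat(s["ee_rot"])
p=np.array([474.8,278.6,150.8])
for z in(17,4,-2):print(z,proj("scene",[p+R.apply([0,w*k,z]) for w in (43,57) for k in(1,-1)]).tolist())
a=cv2.resize(arm.get_image('scene')[150:230,350:420],None,fx=7,fy=7,interpolation=cv2.INTER_CUBIC)
cv2.imwrite('pics/e.png',cv2.convertScaleAbs(a,alpha=1.6,beta=20))
p=s["position"]
for w in(15,):
  for z in(-40,-20,-2,17):print(w,z,((proj("scene",[p+R.apply([0,w*k,z]) for k in(1,-1)])-[350,150])*7).round().tolist())
```

```text
17 [[376.0, 174.9], [405.8, 168.6], [371.0, 175.9], [410.5, 167.6]]
4 [[376.7, 171.8], [406.8, 165.5], [371.7, 172.8], [411.6, 164.4]]
-2 [[377.0, 170.3], [407.2, 164.0], [372.0, 171.4], [412.1, 163.0]]
15 -40 [[223.0, 240.0], [293.0, 225.0]]
15 -20 [[215.0, 270.0], [284.0, 256.0]]
15 -2 [[209.0, 297.0], [276.0, 281.0]]
15 17 [[202.0, 323.0], [269.0, 309.0]]
```

View pics/e.png

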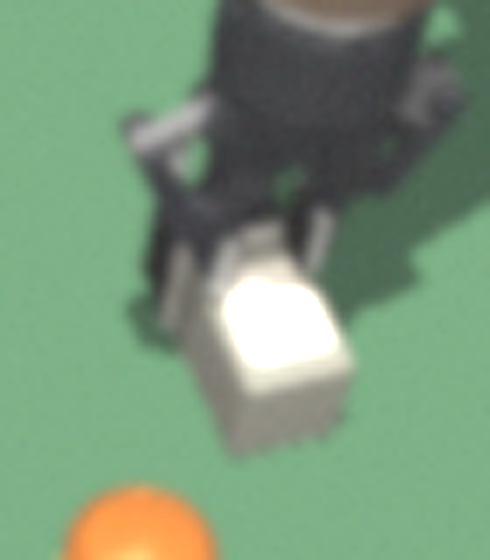

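Both pads stand beside the relay (left at (175,290), right at (318,235)), about 60 mm apart, so the opening number reads lower than the true gap. Simply close further.

```bash
echo '{"segments":[[0, 0, 0, 0, 0, 0], [0, 0, 0, 0, 0, 0], [0, 0, 0, 0, 0, 0], [0, 0, 0, 0, 0, 0], [0, 0, 0, 0, 0, 0], [0, 0, 0, 0, 0, 0]]}' | python3 jog.py 0
```

```text
clock: 5.15
position: [476.4, 275.6, 44.6]
ee_rot: [0.975, 0.221, 0.0, -0.0]
contact_force: [-0.7, 0.5, -0.1]
gripper_width: 0.1
grasp_force: 0.0
```

Fully closed with no force: combined with the earlier 9.5 N upward push (tips resting on the 54 mm top at TCP z 35.5) and the finger tips appearing ~9 px (≈37 mm) too high in the picture, the tips are in fact ~35 mm higher than the reading suggests. Open, and go 46 mm lower.

Scaled: 45 mm is 0.45, 40 mm is 0.4.

```bash
echo '{"segments":[[0, 0, 0, 0, 0, 0], [0, 0, 0, 0, 0, 0], [0, 0, 0, 0, 0, 0], [0, 0, 0, 0, 0, 0], [0, 0, 0, 0, 0, 0], [0, 0, 0, 0, 0, 0]]}' | python3 jog.py 85
echo '{"segments":[[0, 0, 0.1, 0, 0, 0], [0, 0, 0.2, 0, 0, 0], [0, 0, 0.3, 0, 0, 0], [0, 0, 0.4, 0, 0, 0], [0, 0, 0.45, 0, 0, 0], [0, 0, 0.45, 0, 0, 0]]}' | python3 jog.py
echo '{"segments":[[0, 0, 0, 0, 0, 0], [0, 0, 0, 0, 0, 0], [0, 0, 0, 0, 0, 0], [0, 0, 0, 0, 0, 0], [0, 0, 0, 0, 0, 0], [0, 0, 0, 0, 0, 0]]}' | python3 jog.py 20
```

```text
clock: 5.75
position: [476.4, 275.6, 44.6]
ee_rot: [0.975, 0.221, -0.0, 0.0]
contact_force: [0.5, -0.2, 0.3]
gripper_width: 84.4
grasp_force: 0.0
clock: 6.35
position: [475.8, 275.1, -1.6]
ee_rot: [0.975, 0.221, -0.001, 0.001]
contact_force: [0.7, 0.4, -0.4]
gripper_width: 85.3
grasp_force: 0.0
clock: 6.95
position: [477.0, 276.5, 0.6]
ee_rot: [0.975, 0.221, 0.001, -0.001]
contact_force: [-1.7, 2.1, 5.3]
gripper_width: 49.7
grasp_force: 64.5
```

Relay gripped (49.7 mm, 64 N). Lift and carry to the bay.

Scaled: -140 mm is -1.4, -120 mm is -1.2.

```bash
echo '{"segments":[[0, 0, -0.1, 0, 0, 0], [0, 0, -0.4, 0, 0, 0], [0, 0, -0.8, 0, 0, 0], [0, 0, -1.2, 0, 0, 0], [0, 0, -1.4, 0, 0, 0], [0, 0, -1.4, 0, 0, 0]]}' | python3 jog.py
python3 -c "
from h import *
go(577.2,-199.5,142,5.6)
print(arm.read_state()['grasp_force'])"
```

```text
clock: 7.55
position: [477.3, 276.1, 142.4]
ee_rot: [0.975, 0.221, 0.002, -0.001]
contact_force: [0.8, 0.0, -4.4]
gripper_width: 49.4
grasp_force: 63.8
at [477.3 276.1 142.4] d [-114.5  472.3   -1. ] rv [-0.003 -0.005  0.347]
63.825881481170654
```

```bash
echo '{"segments":[[-0.04, 0.15, 0, 0, 0, 0], [-0.12, 0.5, 0, 0, 0, 0.16], [-0.22, 0.95, 0, 0, 0, 0.32], [-0.34, 1.4, 0, 0, 0, 0.48], [-0.45, 1.85, 0, 0, 0, 0.64], [-0.56, 2.3, 0, 0, 0, 0.8], [-0.67, 2.75, 0, 0, 0, 0.96], [-0.78, 3.2, 0, 0, 0, 1.12], [-0.9, 3.65, 0, 0, 0, 1.28], [-1, 4.1, 0, 0, 0, 1.388]]}' | python3 jog.py
python3 -c "
from h import *
go(577.2,-199.5,142,5.6)"
```

```text
clock: 8.55
position: [559.9, -139.9, 136.4]
ee_rot: [0.999, 0.048, -0.003, -0.001]
contact_force: [0.3, 1.2, -3.4]
gripper_width: 49.3
grasp_force: 63.6
at [ 559.9 -139.9  136.4] d [11.5 61.  -5.7] rv [-0.001  0.007 -0.002]
```

```bash
echo '{"segments":[[0.03, 0.25, 0, 0, 0, 0], [0.06, 0.5, 0, 0, 0, 0], [0.08, 0.63, 0, 0, 0, 0], [0.08, 0.63, 0, 0, 0, 0], [0.08, 0.63, 0, 0, 0, 0], [0.08, 0.63, 0, 0, 0, 0]]}' | python3 jog.py
python3 -c "
from h import *
go(577.2,-199.5,5,5.6)
a=cv2.resize(arm.get_image('top')[140:270,380:520],None,fx=2.8,fy=2.8,interpolation=cv2.INTER_CUBIC)
b=cv2.resize(arm.get_image('scene')[120:250,150:290],None,fx=2.8,fy=2.8,interpolation=cv2.INTER_CUBIC)
cv2.imwrite('pics/f.png',cv2.convertScaleAbs(np.hstack([a,b]),alpha=1.4,beta=10))
"
```

```text
clock: 9.15
position: [576.1, -198.4, 138.9]
ee_rot: [0.999, 0.05, -0.001, -0.0]
contact_force: [-0.2, -0.6, -3.2]
gripper_width: 49.4
grasp_force: 63.8
at [ 576.1 -198.4  138.9] d [  1.2   1.3 133.9] rv [-0.001  0.002  0.001]
```

View pics/f.png

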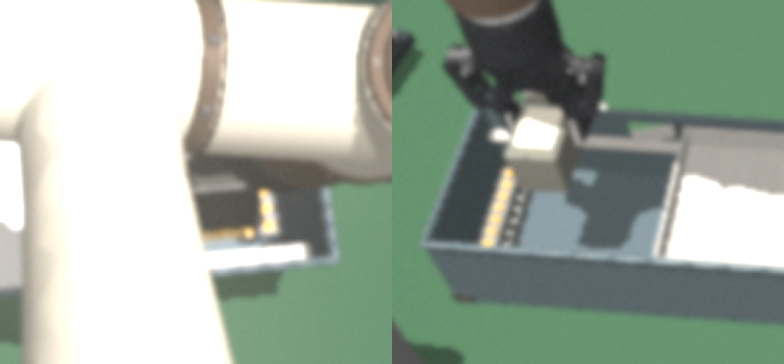

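Scene view shows the relay held level over the bay, far-end bottom corners at scene (194,187),(212,188); strip to its left, tray right.

```bash
python3 -c "
from h import *
c,s=np.cos(.0977),np.sin(.0977)
def case(p): d=p-np.array([570,-126.3,0]); return [round(c*d[0]+s*d[1],1),round(-s*d[0]+c*d[1],1)]
for p in((193.9,187),(211.8,187.9)):
  for z in(135,139):print(z,case(at('scene',p,z)))
print('blade',[case(at('top',(469.3,222.9),z)) for z in (145,160,180)])
print('tcp',case(arm.read_state()['position']))
f=lambda x,y:((x-392)/2.8+150,y/2.8+120)
print('rim scene',[case(at('scene',f(*p),102)) for p in((425,243),(478,108))])
print('strip',[case(at('scene',f(*p),32)) for p in((480,245),(507,170),(520,190),(502,248))])
"
```

```text
135 [np.float64(43.0), np.float64(-100.4)]
139 [np.float64(45.9), np.float64(-98.4)]
135 [np.float64(41.8), np.float64(-53.4)]
139 [np.float64(44.7), np.float64(-51.8)]
blade [[np.float64(-59.5), np.float64(-104.2)], [np.float64(-59.9), np.float64(-98.5)], [np.float64(-60.5), np.float64(-90.9)]]
tcp [np.float64(-0.5), np.float64(-72.3)]
rim scene [[np.float64(90.0), np.float64(-181.1)], [np.float64(-77.9), np.float64(-182.2)]]
strip [[np.float64(43.2), np.float64(-164.2)], [np.float64(-53.7), np.float64(-164.3)], [np.float64(-28.7), np.float64(-143.2)], [np.float64(44.9), np.float64(-141.0)]]
```

Scaled: 8 mm is 0.08, 4 mm is 0.04.

```bash
echo '{"segments":[[0.04, 0, 0.1, 0, 0, 0], [0.08, 0.01, 0.3, 0, 0, 0], [0.08, 0.01, 0.55, 0, 0, 0], [0.08, 0.01, 0.8, 0, 0, 0], [0.08, 0.01, 1, 0, 0, 0], [0.08, 0.01, 1.15, 0, 0, 0], [0.08, 0.01, 1.24, 0, 0, 0], [0.08, 0.01, 1.3, 0, 0, 0], [0.08, 0.01, 1.3, 0, 0, 0], [0.08, 0.01, 1.3, 0, 0, 0]]}' | python3 jog.py
```

```text
clock: 10.25
position: [585.5, -199.6, 10.3]
ee_rot: [0.999, 0.049, 0.001, 0.0]
contact_force: [1.0, -0.1, -4.3]
gripper_width: 49.3
grasp_force: 63.8
```

Scaled: 5 mm is 0.05, 4 mm is 0.04.

```bash
echo '{"segments":[[0, 0, 0.02, 0, 0, 0], [0, 0, 0.04, 0, 0, 0], [0, 0, 0.05, 0, 0, 0], [0, 0, 0.05, 0, 0, 0]]}' | python3 jog.py
```

```text
clock: 10.65
position: [584.9, -199.7, 4.8]
ee_rot: [0.999, 0.049, 0.0, 0.0]
contact_force: [-0.1, 0.1, -4.0]
gripper_width: 49.1
grasp_force: 64.0
```

```bash
echo '{"segments":[[0, 0, 0.01, 0, 0, 0], [0, 0, 0.02, 0, 0, 0], [0, 0, 0.02, 0, 0, 0]]}' | python3 jog.py; echo '{"segments":[[0, 0, 0, 0, 0, 0], [0, 0, 0, 0, 0, 0], [0, 0, 0, 0, 0, 0], [0, 0, 0, 0, 0, 0]]}' | python3 jog.py 70
```

```text
clock: 10.95
position: [585.0, -199.7, 4.6]
ee_rot: [0.999, 0.049, 0.0, 0.0]
contact_force: [-4.4, 1.0, 6.6]
gripper_width: 49.2
grasp_force: 65.1
clock: 11.35
position: [585.1, -199.6, 2.6]
ee_rot: [0.999, 0.049, 0.0, 0.0]
contact_force: [-0.2, 0.0, 0.5]
gripper_width: 70.2
grasp_force: 0.0
```

Relay set down and released. Now up, over, close, and into the tray.

```bash
echo '{"segments":[[0, 0, -0.2, 0, 0, 0], [0, 0, -0.6, 0, 0, 0], [0, 0, -1, 0, 0, 0], [0, 0, -1.3, 0, 0, 0], [0, -0.4, -1.35, 0, 0, 0], [0, -0.8, -1.35, 0, 0, 0], [-0.03, -1.2, -1.35, 0, 0, 0], [-0.05, -1.35, -1.35, 0, 0, 0], [-0.05, -1.35, -1.35, 0, 0, 0]]}' | python3 jog.py
echo '{"segments":[[0, 0, 0, 0, 0, 0], [0, 0, 0.15, 0, 0, 0], [0, 0, 0.35, 0, 0, 0], [0, 0, 0.55, 0, 0, 0], [0, 0, 0.7, 0, 0, 0], [0, 0, 0.78, 0, 0, 0], [0, 0, 0.78, 0, 0, 0]]}' | python3 jog.py 0
```

```text
clock: 12.25
position: [566.4, -64.1, 137.8]
ee_rot: [0.999, 0.051, 0.0, -0.0]
contact_force: [0.3, -0.0, 0.5]
gripper_width: 69.9
grasp_force: 0.0
clock: 12.95
position: [566.1, -66.9, 58.3]
ee_rot: [0.999, 0.048, -0.001, 0.0]
contact_force: [0.1, 0.1, -0.4]
gripper_width: -0.3
grasp_force: 0.0
```

```bash
echo '{"segments":[[0, 0.1, 0, 0, 0, 0], [0, 0.2, 0, 0, 0, 0], [0, 0.3, 0, 0, 0, 0], [0, 0.42, 0, 0, 0, 0], [0, 0.55, 0, 0, 0, 0], [0, 0.68, 0, 0, 0, 0], [0, 0.81, 0, 0, 0, 0], [0, 0.94, 0, 0, 0, 0], [0, 1.07, 0, 0, 0, 0], [0, 1.2, 0, 0, 0, 0]]}' | python3 jog.py; python3 -c "
from h import *
print(arm.read_state()['wrist_torque'])
T=arm.get_image('scene');cv2.imwrite('pics/g0.png',T)"
```

```text
clock: 13.95
position: [579.5, -185.6, 60.4]
ee_rot: [0.999, 0.049, 0.001, -0.0]
contact_force: [0.5, 5.6, 0.5]
gripper_width: 0.0
grasp_force: 2.9
[ 1.62143558 -0.21081663 -0.03606264]
```

```bash
echo '{"segments":[[0, 0.11, 0, 0, 0, 0], [0, 0.22, 0, 0, 0, 0], [0, 0.33, 0, 0, 0, 0], [0, 0.44, 0, 0, 0, 0], [0, 0.55, 0, 0, 0, 0], [0, 0.66, 0, 0, 0, 0], [0, 0.76, 0, 0, 0, 0], [0, 0.85, 0, 0, 0, 0], [0, 0.92, 0, 0, 0, 0], [0, 0.97, 0, 0, 0, 0]]}' | python3 jog.py
```

```text
clock: 15.0
position: [587.7, -281.2, 60.2]
ee_rot: [0.999, 0.049, -0.0, -0.001]
contact_force: [-1.4, 7.7, 3.8]
gripper_width: -0.1
grasp_force: 3.7
```

```bash
echo '{"segments":[[0, 0.02, 0, 0, 0, 0], [0, 0.04, 0, 0, 0, 0], [0, 0.06, 0, 0, 0, 0], [0, 0.07, 0, 0, 0, 0], [0, 0.07, 0, 0, 0, 0]]}' | python3 jog.py
```

```text
clock: 15.5
position: [588.3, -288.1, 60.2]
ee_rot: [0.999, 0.049, -0.0, -0.001]
contact_force: [-1.3, 6.3, 3.7]
gripper_width: -0.1
grasp_force: 2.8
```

Scaled: 3 mm is 0.03, 2 mm is 0.02.

```bash
echo '{"segments":[[0, 0.01, 0, 0, 0, 0], [0, 0.02, 0, 0, 0, 0], [0, 0.03, 0, 0, 0, 0], [0, 0.03, 0, 0, 0, 0]]}' | python3 jog.py
```

```text
clock: 15.9
position: [588.4, -289.9, 60.2]
ee_rot: [0.999, 0.049, -0.0, -0.001]
contact_force: [-1.3, 9.5, 4.6]
gripper_width: -0.1
grasp_force: 4.8
```

The manual's scale: shifts go in units of 100 mm and turns go in units of 0.25 rad. Converting my numbers, 3 mm is 0.03, 2 mm is 0.02.

```bash
echo '{"segments":[[0, 0.01, 0, 0, 0, 0], [0, 0.02, 0, 0, 0, 0], [0, 0.03, 0, 0, 0, 0], [0, 0.03, 0, 0, 0, 0]]}' | python3 jog.py
```

```text
clock: 16.3
position: [588.4, -290.1, 60.2]
ee_rot: [0.999, 0.049, -0.001, -0.003]
contact_force: [-1.8, 18.7, 7.3]
gripper_width: -0.3
grasp_force: 9.4
```

Tray has stopped hard at the end wall (force rising, no motion). Back off, lift, and check while moving away; meanwhile fit the lens position from colour masks.

Scaled: -265 mm is -2.65, -220 mm is -2.2.

```bash
echo '{"segments":[[0, -0.09, 0, 0, 0, 0], [0, -0.15, 0, 0, 0, 0], [0, -0.15, -0.3, 0, 0, 0], [0, -0.15, -0.7, 0, 0, 0], [0, -0.4, -0.85, 0, 0, 0], [0, -0.85, -0.85, 0, 0, 0], [0, -1.3, -0.85, 0, 0, 0], [0, -1.75, -0.85, 0, 0, 0], [0, -2.2, -0.85, 0, 0, 0], [0, -2.65, -0.85, 0, 0, 0]]}' | python3 jog.py
echo '{"segments":[[0, -0.45, 0, 0, 0, 0], [0, -0.9, 0, 0, 0, 0], [0, -0.9, 0, 0, 0, 0], [0, -0.9, 0, 0, 0, 0]]}' | python3 jog.py 85
python3 - <<'E'
from h import *
from scipy.optimize import least_squares
obs={}
for n in("top","scene"):
    m=cv2.imread(f"pics/{n}0.png");h=cv2.cvtColor(m,cv2.COLOR_BGR2HSV)
    k=cv2.inRange(h,(4,100,80),(22,255,255))
    nn,l,st,ce=cv2.connectedComponentsWithStats(k)
    e=proj(n,[595,245,15])[0]
    i=min(range(1,nn),key=lambda i:np.hypot(*(ce[i]-e)) if st[i,4]>60 else 1e9)
    hull=cv2.convexHull(np.argwhere(l==i)[:,::-1].astype(np.float32));obs[n]=cv2.moments(hull);M=obs[n];print(n,st[i],M["m10"]/M["m00"],M["m01"]/M["m00"],M["m00"])
    obs[n]=np.array([M["m10"]/M["m00"],M["m01"]/M["m00"]])
t=np.linspace(0,2*np.pi,40)
P=np.array([[r*np.cos(a),r*np.sin(a),z] for r,z in((30,0),(30,28),(22,36),(12,40)) for a in t])
def pr(n,x):
    M=cv2.moments(cv2.convexHull(proj(n,P+[x[0],x[1],0]).astype(np.float32)));return np.array([M["m10"]/M["m00"],M["m01"]/M["m00"]])
for ns in(["top"],["scene"],["top","scene"]):
    print(ns,least_squares(lambda x:np.concatenate([pr(n,x)-obs[n] for n in ns]),[595,245],diff_step=1e-2).x)
T,S=arm.get_image('top'),arm.get_image('scene')
r=lambda i:cv2.resize(i,None,fx=3,fy=3,interpolation=cv2.INTER_CUBIC)
cv2.imwrite('pics/g.png',cv2.convertScaleAbs(np.vstack([r(T[150:250,325:505]),r(S[145:240,155:335])]),alpha=1.3))
go(596,245,110,5.6)
E
```

```text
clock: 17.3
position: [562.8, -30.2, 144.7]
ee_rot: [0.999, 0.049, 0.0, 0.0]
contact_force: [1.3, 0.0, 0.6]
gripper_width: 0.1
grasp_force: 0.0
clock: 17.7
position: [554.3, 59.0, 144.6]
ee_rot: [0.999, 0.05, -0.0, 0.0]
contact_force: [1.0, -1.2, -0.2]
gripper_width: 58.0
grasp_force: 0.0
top [244 184  25  25 495] 256.09472934472933 195.90847578347575 468.0
scene [359 219  22  24 423] 369.34168755221384 230.781537176274 399.0
['top'] [596.43500621 245.86159182]
['scene'] [596.08955172 246.76075831]
['top', 'scene'] [596.32649564 246.27892893]
at [554.3  57.6 144.5] d [  59.7 -182.5   34.4] rv [ 0.     0.    -0.001]
```

View pics/g.png

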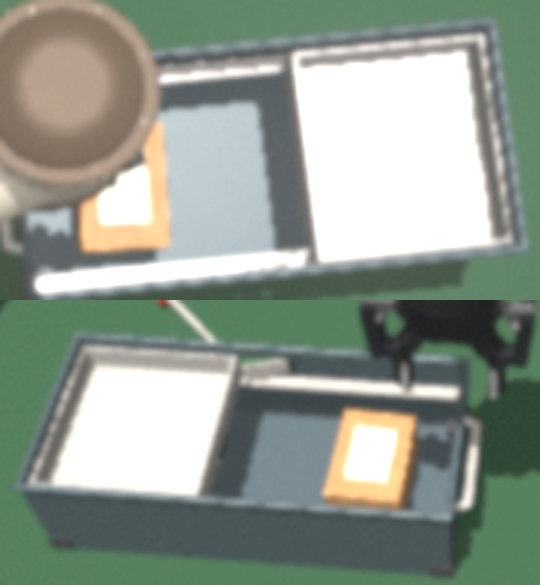

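Tray is at the -y end in both views; the leaf runs from about (290,362) to the tray corner (240,372) in the lower picture. Check against the projected catch, out vs pressed.

Run:
```python
from h import *
c,s=np.cos(.0977),np.sin(.0977)
W=lambda x,y,z:[572+c*x-s*y,-126.3+s*x+c*y,z]
L=[("pivot",-84,17),("out",-72,-28),("pressed .2",-81,-28)]
for n,x,y in L:
    for z in(74,90):
        print(n,z,((proj("scene",W(x,y,z))[0]-[155,145])*3+[0,300]).round(),((proj("top",W(x,y,z))[0]-[325,150])*3).round())
for y in(-34,-40):print("tray +y wall near corner",y,((proj("scene",W(-79,y,94))[0]-[155,145])*3+[0,300]).round(),((proj("top",W(-79,y,94))[0]-[325,150])*3).round())
```

```text
pivot 74 [287. 370.] [249. 268.]
pivot 90 [285. 360.] [254. 268.]
out 74 [239. 377.] [304. 248.]
out 90 [236. 366.] [310. 247.]
pressed .2 74 [241. 370.] [306. 259.]
pressed .2 90 [238. 359.] [312. 258.]
tray +y wall near corner -34 [231. 357.] [321. 255.]
tray +y wall near corner -40 [225. 357.] [328. 254.]
```

Run:
```python
from h import *
a=cv2.imread("pics/scene0.png");b=arm.get_image("scene");c=cv2.imread("pics/g0.png")
for n,i in(("start",a),("pushing",c),("now",b)):
    g=cv2.cvtColor(i,cv2.COLOR_BGR2GRAY)
    print(n);print(g[160:177,232:256:2].T)
```

```text
start
[[ 98  82  67  63  62  64  64  74 108 158 191 194 166 117  72  54  51]
 [110  93  70  67  71  74  81  89 104 144 185 194 170 123  75  56  51]
 [109  92  73  75  87 103 125 135 127 135 159 172 157 118  75  54  53]
 [110  94  74  74  89 111 132 132 125 122 126 135 137 114  78  57  53]
 [110  94  73  74  92 120 139 130 120 119 127 148 164 141  92  60  52]
 [105  91  74  75  97 126 141 132 121 119 126 150 167 144  96  62  53]
 [ 98  90  76  79 104 132 137 128 120 121 135 164 177 153 104  66  54]
 [ 94  91  80  82 115 137 132 121 117 120 148 185 191 162 113  70  54]
 [103 106  90  83 110 134 130 119 112 112 144 185 195 169 120  74  56]
 [103 111  94  77  85 100 103 103 101 106 143 186 197 176 134  97  86]
 [102 110  91  70  64  67  73  81  92 110 147 181 191 181 162 152 145]
 [104 113  96  78  92 120 141 144 140 133 129 126 122 115 109 104 104]]
pushing
[[ 61  55  56  68  76  64  50  60  78  80  68  56  51  57  71  89 102]
 [ 63  57  59  72  85  80  66  62  69  78  85  92  98 103 107 110 113]
 [ 64  58  61  74  92 100  98  97  99 101 105 110 112 112 113 113 113]
 [ 64  57  58  74  9
[... 776 characters left out ...]
 73  75  86 103 126 133 123 118 131 147 141 107  70  54  53]
 [112  93  74  75  89 111 132 133 125 122 126 136 138 115  78  56  52]
 [111  95  74  75  92 121 140 131 120 120 127 149 165 142  93  59  52]
 [106  91  73  75  98 127 142 132 122 120 126 150 168 144  97  62  53]
 [ 98  91  77  80 104 132 138 129 121 121 135 164 178 153 105  65  54]
 [ 94  93  80  82 115 138 133 122 119 121 148 185 192 163 113  70  55]
 [102 106  90  84 111 135 129 120 113 111 144 186 196 170 121  74  55]
 [104 112  94  77  87 101 103 103 100 106 143 187 198 176 128  79  56]
 [102 110  92  69  61  57  55  58  63  85 137 186 201 183 135  82  58]
 [104 114  96  72  62  61  62  61  64  85 136 185 200 185 140  87  59]]
```

The leaf's pixels are identical to the start (sprung out): tray locked. Now the lens.

Scaled: 60 mm is 0.6, -184 mm is -1.84.

```bash
echo '{"segments":[[0.15, -0.45, 0, 0, 0, 0], [0.3, -0.9, 0, 0, 0, 0], [0.45, -1.35, 0.1, 0, 0, 0], [0.56, -1.7, 0.3, 0, 0, 0], [0.6, -1.84, 0.55, 0, 0, 0], [0.6, -1.84, 0.75, 0, 0, 0], [0.6, -1.84, 0.75, 0, 0, 0], [0.6, -1.84, 0.75, 0, 0, 0]]}' | python3 jog.py 85
python3 -c "
from h import *
go(596.3,246.3,-16,5.6)"
```

```text
clock: 18.65
position: [596.7, 246.3, 69.7]
ee_rot: [0.999, 0.048, -0.0, 0.0]
contact_force: [0.4, -0.1, 1.1]
gripper_width: 85.0
grasp_force: 0.0
at [596.7 246.3  69.7] d [-0.4 -0.1 85.7] rv [ 0.001  0.    -0.001]
```

```bash
echo '{"segments":[[0, 0, 0.15, 0, 0, 0], [0, 0, 0.35, 0, 0, 0], [0, 0, 0.55, 0, 0, 0], [0, 0, 0.7, 0, 0, 0], [0, 0, 0.8, 0, 0, 0], [0, 0, 0.85, 0, 0, 0], [0, 0, 0.85, 0, 0, 0], [0, 0, 0.85, 0, 0, 0]]}' | python3 jog.py
echo '{"segments":[[0, 0, 0, 0, 0, 0], [0, 0, 0, 0, 0, 0], [0, 0, 0, 0, 0, 0], [0, 0, 0, 0, 0, 0], [0, 0, 0, 0, 0, 0]]}' | python3 jog.py 45
```

```text
clock: 19.45
position: [596.7, 247.9, -14.6]
ee_rot: [0.999, 0.049, 0.001, -0.0]
contact_force: [0.3, -0.3, 0.2]
gripper_width: 85.2
grasp_force: 0.0
clock: 19.95
position: [596.9, 248.2, -13.9]
ee_rot: [0.999, 0.049, 0.001, -0.0]
contact_force: [-1.2, 0.4, 6.2]
gripper_width: 57.5
grasp_force: 64.6
```

Scaled: -5 mm is -0.05, -3 mm is -0.03.

```bash
echo '{"segments":[[0, 0, -0.01, 0, 0, 0], [0, 0, -0.03, 0, 0, 0], [0, 0, -0.05, 0, 0, 0], [0, 0, -0.05, 0, 0, 0], [0, 0, -0.05, 0, 0, 0]]}' | python3 jog.py
python3 -c "
from h import *
a=cv2.resize(arm.get_image('top')[165:240,215:300],None,fx=4.5,fy=4.5,interpolation=cv2.INTER_CUBIC)
b=cv2.resize(arm.get_image('scene')[190:265,330:415],None,fx=4.5,fy=4.5,interpolation=cv2.INTER_CUBIC)
cv2.imwrite('pics/h.png',cv2.convertScaleAbs(np.hstack([a,b]),alpha=1.3,beta=10))"
```

```text
clock: 20.45
position: [595.8, 247.5, -10.7]
ee_rot: [0.999, 0.049, -0.0, 0.0]
contact_force: [-0.5, -0.3, -1.9]
gripper_width: 57.0
grasp_force: 64.0
```

View pics/h.png

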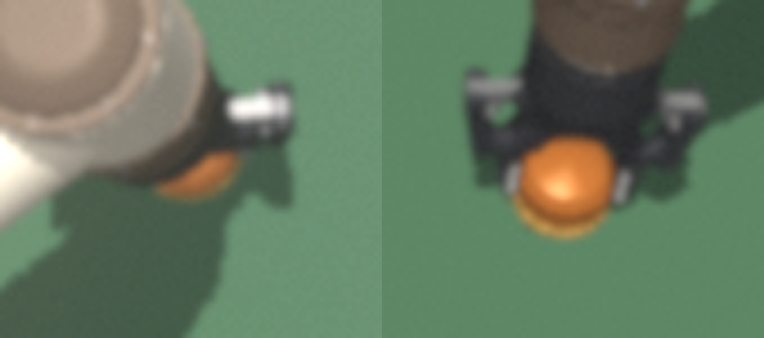

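Lens is held upright between the pads (scene half, centre (567,180)). Lift and carry.

```bash
echo '{"segments":[[0, 0, -0.1, 0, 0, 0], [0, 0, -0.35, 0, 0, 0], [0, 0, -0.7, 0, 0, 0], [0, 0, -1.05, 0, 0, 0], [0, 0, -1.3, 0, 0, 0], [-0.01, 0.1, -1.4, 0, 0, 0], [-0.05, 0.4, -1.4, 0, 0, 0], [-0.1, 0.8, -1.4, 0, 0, 0], [-0.15, 1.2, -1.4, 0, 0, 0], [-0.2, 1.6, -1.4, 0, 0, 0]]}' | python3 jog.py
echo '{"segments":[[-0.05, 0.4, 0, 0, 0, 0], [-0.1, 0.8, 0, 0, 0, 0], [-0.15, 1.2, 0, 0, 0, 0], [-0.2, 1.6, 0, 0, 0, 0], [-0.25, 2, 0, 0, 0, 0], [-0.3, 2.4, 0, 0, 0, 0], [-0.34, 2.75, 0, 0, 0, 0], [-0.37, 3, 0, 0, 0, 0], [-0.4, 3.16, 0, 0, 0, 0], [-0.4, 3.16, 0, 0, 0, 0]]}' | python3 jog.py
echo '{"segments":[[0, 0, 0, 0, 0, 0], [0, 0, 0, 0, 0, 0]]}' | python3 jog.py
python3 -c "
from h import *
go(583,-233,55,5.6)"
```

```text
clock: 21.55
position: [590.6, 84.3, 128.8]
ee_rot: [0.999, 0.049, -0.001, 0.0]
contact_force: [-0.4, -0.4, -2.2]
gripper_width: 57.3
grasp_force: 64.2
clock: 22.55
position: [581.8, -233.8, 128.7]
ee_rot: [0.999, 0.048, -0.001, -0.0]
contact_force: [-0.1, 0.3, -1.7]
gripper_width: 57.3
grasp_force: 64.3
clock: 22.75
position: [582.9, -231.0, 129.5]
ee_rot: [0.999, 0.05, -0.0, -0.0]
contact_force: [0.0, -0.3, -1.3]
gripper_width: 57.1
grasp_force: 64.3
at [ 582.9 -231.   129.5] d [-0.1  2.  74.5] rv [-0.     0.     0.001]
```

Scaled: 70 mm is 0.7, 68 mm is 0.68.

```bash
echo '{"segments":[[0, 0, 0.12, 0, 0, 0], [0, 0, 0.28, 0, 0, 0], [0, 0, 0.43, 0, 0, 0], [0, 0, 0.55, 0, 0, 0], [0, 0, 0.63, 0, 0, 0], [0, 0, 0.68, 0, 0, 0], [0, 0, 0.7, 0, 0, 0], [0, 0, 0.7, 0, 0, 0], [0, 0, 0.7, 0, 0, 0]]}' | python3 jog.py
```

```text
clock: 23.65
position: [583.4, -232.1, 60.2]
ee_rot: [0.999, 0.049, 0.001, 0.0]
contact_force: [0.3, 0.2, -1.4]
gripper_width: 57.2
grasp_force: 64.3
```

Scaled: 2 mm is 0.02, 1.5 mm is 0.015.

```bash
echo '{"segments":[[0, 0, 0.005, 0, 0, 0], [0, 0, 0.01, 0, 0, 0], [0, 0, 0.015, 0, 0, 0], [0, 0, 0.02, 0, 0, 0], [0, 0, 0.02, 0, 0, 0]]}' | python3 jog.py
```

```text
clock: 24.15
position: [583.0, -231.9, 57.6]
ee_rot: [0.999, 0.049, -0.0, -0.0]
contact_force: [0.5, 0.3, -1.4]
gripper_width: 57.3
grasp_force: 64.3
```

Scaled: 1.5 mm is 0.015, 1 mm is 0.01.

```bash
echo '{"segments":[[0, 0, 0.005, 0, 0, 0], [0, 0, 0.01, 0, 0, 0], [0, 0, 0.015, 0, 0, 0], [0, 0, 0.015, 0, 0, 0]]}' | python3 jog.py
```

```text
clock: 24.55
position: [583.0, -231.9, 56.0]
ee_rot: [0.999, 0.049, -0.0, -0.0]
contact_force: [-0.1, -0.5, -1.5]
gripper_width: 57.4
grasp_force: 64.3
```

```bash
echo '{"segments":[[0, 0, 0.005, 0, 0, 0], [0, 0, 0.01, 0, 0, 0], [0, 0, 0.01, 0, 0, 0], [0, 0, 0.01, 0, 0, 0]]}' | python3 jog.py
```

```text
clock: 24.95
position: [583.0, -232.0, 55.1]
ee_rot: [0.999, 0.049, -0.0, 0.0]
contact_force: [-0.9, -1.0, -0.8]
gripper_width: 57.1
grasp_force: 64.4
```

Scaled: 1 mm is 0.01, 0.5 mm is 0.005.

```bash
echo '{"segments":[[0, 0, 0.005, 0, 0, 0], [0, 0, 0.01, 0, 0, 0], [0, 0, 0.01, 0, 0, 0], [0, 0, 0.01, 0, 0, 0]]}' | python3 jog.py
```

```text
clock: 25.35
position: [583.1, -232.0, 55.1]
ee_rot: [0.999, 0.049, 0.0, 0.0]
contact_force: [-2.3, 0.1, 4.6]
gripper_width: 57.1
grasp_force: 64.9
```

Touched down (force turned to +4.6 N). Release and lift away.

Scaled: -85 mm is -0.85, -175 mm is -1.75.

```bash
echo '{"segments":[[0, 0, 0, 0, 0, 0], [0, 0, 0, 0, 0, 0], [0, 0, 0, 0, 0, 0], [0, 0, 0, 0, 0, 0], [0, 0, 0, 0, 0, 0]]}' | python3 jog.py 76
echo '{"segments":[[0, 0, -0.05, 0, 0, 0], [0, 0, -0.15, 0, 0, 0], [0, 0, -0.35, 0, 0, 0], [0, 0, -0.65, 0, 0, 0], [0, 0, -0.95, 0, 0, 0], [0, 0, -1.2, 0, 0, 0], [0, -0.4, -1.2, 0, 0, 0], [0, -0.85, -1.2, 0, 0, 0], [0, -1.3, -1.2, 0, 0, 0], [0, -1.75, -1.2, 0, 0, 0]]}' | python3 jog.py
echo '{"segments":[[0, -0.45, 0, 0, 0, 0], [0, -0.9, 0, 0, 0, 0], [0, -1.35, 0, 0, 0, 0], [0, -1.35, 0, 0, 0, 0], [0, -1.35, 0, 0, 0, 0], [0, -1.35, 0, 0, 0, 0]]}' | python3 jog.py
python3 - <<'E'
from h import *
t=np.linspace(0,2*np.pi,40)
P=np.array([[r*np.cos(a),r*np.sin(a),z] for r,z in((30,0),(30,28),(22,36),(12,40)) for a in t])+[583,-232,69]
a=cv2.imread("pics/scene0.png")
for n in("top","scene"):
    m=arm.get_image(n);k=cv2.inRange(cv2.cvtColor(m,cv2.COLOR_BGR2HSV),(4,100,80),(22,255,255))
    nn,l,st,ce=cv2.connectedComponentsWithStats(k)
    H=proj(n,P)
    e=H.mean(0);i=min(range(1,nn),key=lambda i:np.hypot(*(ce[i]-e)) if st[i,4]>60 else 1e9)
    print(n,"seen",st[i],ce[i].round(1),"expected box",H.min(0),H.max(0))
    g=cv2.cvtColor(m,cv2.COLOR_BGR2GRAY);
    if n=="scene":print("leaf diff",np.abs(g[160:175,238:252].astype(int)-cv2.cvtColor(a,cv2.COLOR_BGR2GRAY)[160:175,238:252]).max())
E
```

```text
clock: 25.85
position: [583.1, -232.0, 53.9]
ee_rot: [0.999, 0.049, -0.0, 0.0]
contact_force: [-0.1, 0.6, 0.5]
gripper_width: 76.0
grasp_force: 0.0
clock: 26.85
position: [565.8, -56.4, 175.4]
ee_rot: [0.999, 0.049, 0.001, -0.0]
contact_force: [0.4, -0.3, 0.9]
gripper_width: 75.9
grasp_force: 0.0
clock: 27.45
position: [552.7, 76.0, 174.6]
ee_rot: [0.999, 0.049, 0.0, -0.0]
contact_force: [-0.6, -0.6, 0.1]
gripper_width: 75.8
grasp_force: 0.0
top seen [445 186  26  25 493] [457.6 198. ] expected box [442.2 184.4] [471.8 211.3]
scene seen [190 176  23  22 378] [200.6 186.7] expected box [188.3 175.1] [212.9 198.4]
leaf diff 19
```

Lens stands upright as expected in the tray, catch out.

```bash
python3 -c "
from bench import arm
print(arm.job_done())"
```

```text
the job is handed in; nothing more can be done
None
```

The job is handed in: the relay is on the case floor, the tray is home with the catch out behind it, and the lens was let go upright in the tray, all by about 27.5 s and going by the camera images and force readings; no verdict came back.

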